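# Clip the jar ring onto the condiment stand and stand the salt in it

### The job

Keeping the dark metal bracket flat on the wooden board, slide it so that the post of the board passes sideways through the gap of its C-shaped clip and sits right inside the clip. Then stand the salt shaker upright on the board inside the bracket's ring, leaving the clip on the post. Leave the two loose spice jars beside the shaker where they are.

Things in the scene. Friction and masses are not known exactly. Their poses are not given: they have to be found in the camera images.
- stand: fixed wooden board 350 x 180 mm, 14 mm thick, lying on the worktop; x axis along the board towards the end with the post, z up. Origin at worktop height on its long centre line; the board reaches from x = -190 to +160 mm, y = +-90 mm
- post_foot (a point): where the axis of the upright steel post meets the board's top surface (x = +120 mm of the board, y = 0); same axes as the board. Post 12 mm in diameter; a 28 mm steel ball on top, its centre 112 mm above the board, is too big to pass through the clip from above
- clip_centre (a point): centre of the hollow of the C clip of the loose dark metal bracket, half-way up (bracket 18 mm high, about 120 g, flat on the board). +x points out through the gap, z up. Hollow 20 mm across, gap 15 mm wide, lips flaring to 37 mm wide at x = +30 mm. With the 12 mm post against the back of the hollow, the post's axis is at x = -4 mm
- ring_centre (a point): centre of the bracket's jar ring, half-way up, 68 mm behind (-x) the clip centre and joined to it by a 16 mm wide neck; ring 58 mm inside, 68 mm outside diameter, open at top and bottom; same axes as the clip
- shaker_centre (a point): salt shaker with a grey domed top and clear body, 44 mm in diameter (widest, up to 66 mm above its foot; narrower above), 90 mm tall, about 100 g, standing on the worktop (its foot is a little uneven: it may lean by 0.06 rad); this point is on its axis, half-way up (45 mm); z up
- spice_a: loose spice jar with dark cap, 41 mm in diameter, 105 mm tall, not to be disturbed; origin at the centre of its underside
- spice_c: a second such loose spice jar with dark cap, 41 mm in diameter, 105 mm tall, not to be disturbed; origin at the centre of its underside
- bar_back (a point): middle of the flat back face of the bracket's cross bar, half-way up, 106 mm behind (-x) the clip centre; bar 60 mm wide (y), 8 mm thick, 18 mm high; same axes as the clip. A good face to push on; the bracket's balance point lies about 53 mm ahead (+x) of this face and it slides with ordinary friction
There are look-alikes about, which are no part of the job. Of the things that look like the part that bears clip_centre, the larger one is meant.

How it is judged:
By the outcome, as a careful person would: the job done as asked, in the order asked, and still so for the second after the job is handed in, with the robot touching nothing.
It also fails if it takes over 58 s, if anything falls off the work surface, if the arm or the gripper's body presses on something with over 40 N, if the wrist force passes 120 N, or if a joint passes its speed limit or range.

### The arm

A 6-joint arm with a two-finger parallel gripper is mounted at the origin on a cart in front of the work surface, level with it; the furniture and walls round the work are solid. World frame = base frame: x ahead of the robot, y to its left, z up, the work surface at z = 0. Lengths are in m, angles in rad, forces in N, time in s.
With the tool pointing down it reaches from about 0.35 to 0.875 m from the base axis. Payload 4.2 kg.
Tool frame: the origin (TCP) lies midway between the tips of the shut fingers; the grasp point (between the pads) lies 19 mm behind it; x points along the fingers, y is the direction in which the jaws open and shut, and the axes are right-handed (so a half turn about x gives the same grasp; the last joint's range is limited). The gripper opens to 87 mm and grips with 3 to 60 N. Pads are 19 mm wide; open, the fingers measure 117 mm over their backs; the gripper's body (75 mm by 190 mm) begins 51 mm behind the grasp point.
Start: joints at [1.515, 0.385, 0.008, 0, -1.194, -0.259], TCP at [0.193, 0.594, 0.223] pointing down, gripper open.
Joint ranges: [-3.14, 3.14], [-1.21, 2.06], [-1.07, 1.41], [-3.16, 2.05], [-2.99, -0.16], [-3.1, 3.1]. Speed limits (rad/s): [2.79, 2.79, 3.14, 3.14, 3.14, 3.14].

### API

Orientations are given as a unit quaternion [x, y, z, w].
In Python, from rig import ctrl gives the robot as it stands.
- The arm moves only by the tool move_arm, never from a script. Its argument "moves" is a list that holds one entry, the list of rows, each a list of 7 numbers: the turn, a rotation vector about the tool's x, y, z in degrees, then the shift along the tool's x, y, z in cm, then the finger opening in cm, from 0 to 8.7. In form: [[[rx, ry, rz, x, y, z, hand], ...]]. A call has 1 to 10 rows; each row shifts and turns the commanded pose from where the row before left it, along the tool's axes as they then stand; what a row does not reach is not made up. A row lasts 1/10 s, in which the tool goes at most 50 mm and 8.59 degrees, less where a joint would pass 70% of its speed; a pose out of reach is approached as far as the arm can. A call is refused whole if a number of a shift passes 5 or a number of a turn 8.59, either way. A call with a gripper value outside its range is refused whole. The fingers move at their own pace and stop on an object; "grip_force" is the grip in N (left out, the last holds). Time passes only in rows, so rows that do not move let the fingers close. It gives the time, the measured TCP pose, the force and the opening at its end, in the units of the state.
- ctrl.sense(): the state, without advancing time (a new reading comes with each control period).
- ctrl.read_camera(name): name is "scene" or "side" or "wrist"; returns the picture (384x512x3 uint8, red, green, blue); there is no depth.
- ctrl.get_calibration(name): a dict with "camera_matrix" (3x3 intrinsics, pixels), "R" (3x3) and "t" (3): a world point X has camera coordinates R X + t. Camera axes: x right, y down, z forward; pixel columns grow to the right and rows downward; lengths in m; the calibration is good to about 2 mm. A picture is of the moment at which its call begins: read the wrist's pose just before it. get_calibration takes no time and is no camera call; for the wrist camera it gives the pose at the moment of the call.
- ctrl.close_job(): hands the job in, once; it reports no verdict.
Trained networks look in the newest picture that a camera, given by its name, has taken for a name from the list of things; names that differ only in an ending like _2 or _b are one class to them, and where a whole thing is asked for, a point or a joint stands for the part that bears it (a point fixed in the world has none). Each returns a list of dicts, best first, with "confidence" (0 to 1); they miss things now and then, are a little off and sometimes report something else, mostly with a low value. They report only what shows in the picture. A call takes as long as a camera call. They do not tell look-alikes from the thing itself.
- ctrl.spot_in(thing, camera): "point" ([x, y, z] in m, in the coordinates of the camera as it stood for that picture, good to about 4 mm: the middle of the surface that is visible of it).
- ctrl.regions_of(thing, camera): "mask" (384x512 bool, what is visible of it).
- ctrl.landmark_of(thing, camera): "point" ([x, y, z] in m, in the coordinates of the camera as it stood for that picture, good to about 4 mm: a listed point, or the origin of a listed thing).
The state is a dict: "t": time; "joints": joint angles; "qd": joint speeds; "joint_torque": joint torques, N m; "tool_pos": TCP position; "eef_rot": TCP orientation; "force": force on the tool from outside, world axes, zero at the start; "torque": the same for the moment, N m; "finger_gap": finger opening in m.
Only numpy, scipy, OpenCV 4.12 (cv2) and the standard library are available. Lean on these libraries where they do the work, as an engineer would, in place of code of your own. Each camera call takes 0.05 s, during which the arm holds its last target. There are 200 camera calls.

## Working session

There is one attempt and no reset: what is moved stays moved. The work goes in short steps, Python scripts to look and compute and a tool call to move; the robot and the scene stay as the last step left them, time stands still between calls to the robot, and variables do not carry over. Pictures are saved under pics/ and viewed, about 8 in all and at most 12, crops included, and the job is handed in when it is done.

Besides the shell and the picture viewer there is one more tool, called as name([rows], argument=value, ...), one row to a line, values as JSON. move_arm: Moves the arm, as the interface text tells. Its arguments: {"type":"object","properties":{"moves":{"type":"array","items":{"type":"array","items":{"type":"array","items":{"type":"number"}}}},"grip_force":{"type":"number"}},"required":["moves"]}

```bash
ls; mkdir -p pics; cat > h.py <<'E'
import numpy as np, cv2
from rig import ctrl
from scipy.spatial.transform import Rotation as Ro
def look(cam,name=None):
    im=ctrl.read_camera(cam)
    if name: cv2.imwrite(f'pics/{name}.png',im[:,:,::-1])
    return im
def w(cam,p):
    c=ctrl.get_calibration(cam); return np.array(c['R']).T@(np.array(p)-np.array(c['t']))
def proj(cam,X):
    c=ctrl.get_calibration(cam); q=np.array(c['camera_matrix'])@(np.array(c['R'])@np.array(X)+np.array(c['t'])); return q[:2]/q[2]
def ray(cam,uv,z):
    c=ctrl.get_calibration(cam); R=np.array(c['R']); o=-R.T@np.array(c['t'])
    d=R.T@np.linalg.inv(np.array(c['camera_matrix']))@np.array([uv[0],uv[1],1.]); return o+d*(z-o[2])/d[2]
def find(things,cam):
    for t in things:
        for d in ctrl.landmark_of(t,cam):
            p=w(cam,d['point']); print(cam,t,round(d['confidence'],2),p.round(4),proj(cam,p).round(0))
E
cat > a.py <<'E'
from h import *
s=ctrl.sense(); print(s['t'],s['tool_pos'],s['eef_rot'],s['finger_gap'])
ims=[look(c) for c in ('scene','side')]
cv2.imwrite('pics/scene.png',cv2.resize(ims[0],(800,600))[:,:,::-1]);cv2.imwrite('pics/side.png',cv2.resize(ims[1],(800,600))[:,:,::-1])
T=['post_foot','stand','clip_centre','ring_centre','bar_back','shaker_centre','spice_a']
for c in ('scene','side'): find(T,c)
E
python3 a.py
```

```text
pics
0.0 [0.19331017 0.59370783 0.22141001] [-0.69825616  0.11171573  0.69844777  0.11013015] 0.0871773714794603
scene stand 0.83 [ 0.4838  0.0985 -0.0021] [236. 202.]
scene clip_centre 0.84 [0.4248 0.3469 0.0061] [164. 173.]
scene clip_centre 0.63 [0.4782 0.1026 0.025 ] [233. 194.]
scene ring_centre 0.91 [0.4706 0.0354 0.0197] [249. 208.]
scene ring_centre 0.81 [0.3841 0.3785 0.0126] [146. 173.]
scene ring_centre 0.47 [ 0.4973 -0.2414  0.0029] [348. 264.]
scene bar_back 0.8 [0.3596 0.3928 0.0033] [137. 177.]
scene bar_back 0.74 [ 0.4725 -0.0059  0.0216] [261. 214.]
scene shaker_centre 0.63 [ 0.4532 -0.3286  0.0451] [377. 285.]
scene spice_a 0.94 [ 0.4932 -0.2437  0.0025] [348. 266.]
scene spice_a 0.59 [ 0.3722 -0.2525 -0.0026] [315. 303.]
side post_foot 0.85 [0.4892 0.2211 0.0133] [224. 240.]
side stand 0.62 [ 0.4869  0.0982 -0.0039] [238. 225.]
side clip_centre 0.76 [0.4771 0.1048 0.0173] [240. 219.]
side clip_centre 0.68 [0.4263 0.3407 0.0035] [235. 273.]
side ring_centre 0.87 [0.4704 0.0363 0.0188] [249. 209.]
side ring_centre 0.71 [0.3893 0.3756 0.0043] [247. 284.]
side bar_back 0.81 [0.3617 0.3849 0.0039] [259. 289.]
side bar_back 0.55 [0.4672 0.0009 0.0202] [253. 204.]
side shaker_centre 0.7 [ 0.3666 -0.2516 -0.0006] [297. 184.]
side shaker_centre 0.68 [ 0.452  -0.3304  0.0432] [278. 164.]
side spice_a 0.92 [ 0.3682 -0.2516 -0.0017] [297. 185.]
side spice_a 0.8 [ 0.4887 -0.2362 -0.0005] [262. 183.]
side spice_a 0.24 [ 0.4513 -0.3326  0.0439] [278. 163.]
```

View pics/scene.png

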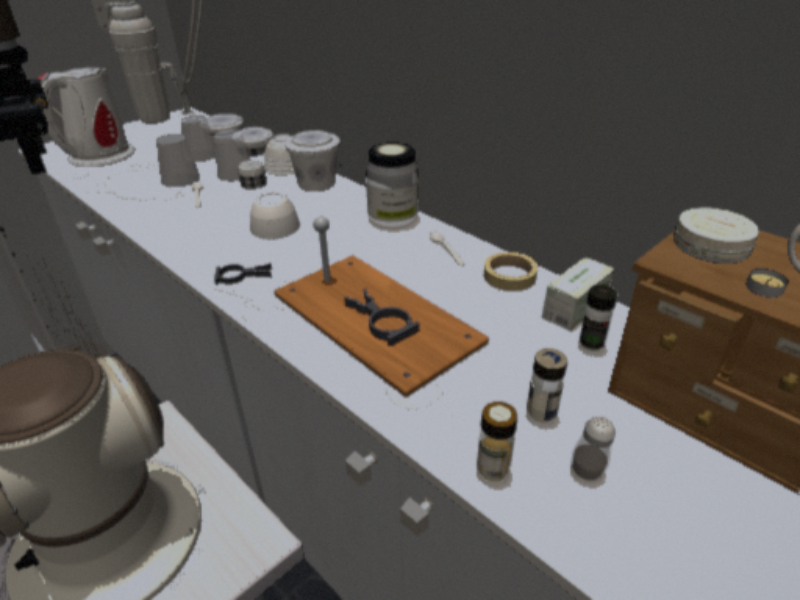

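View pics/side.png

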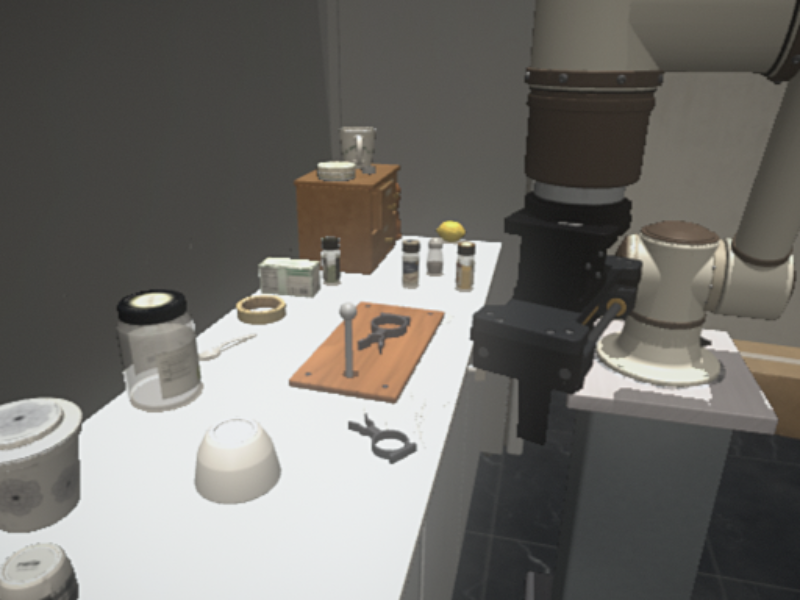

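The two brackets are the one on the board (scene px ~(385,320) of the 800-wide view) and the one on the worktop (~(240,272)). Clip-to-ring spacing is 68 mm on the first and about 50 mm on the second, so the one on the board is the larger and the one meant. I'll check the drawer's edge and the tool axes, then plan an overhead look.

```bash
cat >> h.py <<'E'
def plan(pos,jaw):
    """pos TCP target, jaw = jaw-axis yaw (deg, mod 180), tool down. Prints turn (deg, tool axes) then shift in tool axes AFTER the turn, cm"""
    s=ctrl.sense(); R=Ro.from_quat(s['eef_rot']); best=None
    for j in (jaw,jaw+180):
        a=np.radians(j); y=np.array([np.cos(a),np.sin(a),0]); x=np.array([0,0,-1.]); T=Ro.from_matrix(np.c_[x,y,np.cross(x,y)])
        v=(R.inv()*T).as_rotvec(degrees=True)
        if best is None or np.linalg.norm(v)<np.linalg.norm(best[0]): best=(v,T)
    d=best[1].inv().apply(np.array(pos)-s['tool_pos'])*100
    print('turn',best[0].round(2),'shift cm',d.round(2),'pos',np.round(s['tool_pos'],4),'F',np.round(s['force'],1),'gap',round(s['finger_gap'],4),'t',s['t'])
E
python3 - <<'E'
from h import *
print(Ro.from_quat(ctrl.sense()['eef_rot']).as_matrix().round(3))
for p in [(392,248),(376,172)]: print(ray('scene',p,0))
c=ctrl.get_calibration('wrist');print('wristcam',-np.array(c['R']).T@c['t'],np.array(c['R'])[2], c['camera_matrix'])
plan([.475,.03,.30],-4)
E
```

```text
[[-0.    -0.31  -0.951]
 [ 0.    -0.951  0.31 ]
 [-1.    -0.     0.   ]]
[ 0.6103829  -0.28276316  0.        ]
[ 0.86765689 -0.09127278  0.        ]
wristcam [0.26283979 0.57121229 0.38495718] [-0.2535506   0.08195649 -0.96384399] [[278.32146383   0.         251.90206953]
 [  0.         278.32146383 195.63597118]
 [  0.           0.           1.        ]]
turn [75.96  0.    0.  ] shift cm [ -7.74 -32.02 -54.32] pos [0.1935 0.5943 0.2226] F [ 0.2 -0.1 -0.2] gap 0.087 t 0.8
```

```bash
python3 - <<'E'
import cv2
a=cv2.imread('pics/scene.png')
cv2.imwrite('pics/crop.png',cv2.resize(a[210:400,200:500],(780,494),interpolation=cv2.INTER_CUBIC))
E
```

```text
(no output)
```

View pics/crop.png

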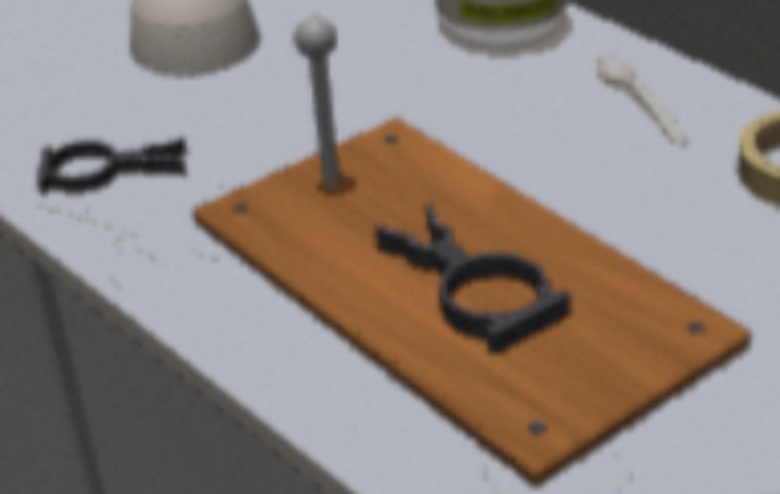

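The crop shows the board bracket (ring ~(495,295), gap open toward the post at ~(330,180)) next to the small look-alike at ~(110,165). The board bracket is confirmed as the larger. Next I turn the tool and go above it.

move_arm([
  [[8.44, 0, 0, -1, 0, 0, 8.7], [8.44, 0, 0, -1, 0, 0, 8.7], [8.44, 0, 0, -1, 0, 0, 8.7], [8.44, 0, 0, -1, 0, 0, 8.7], [8.44, 0, 0, -1, 0, 0, 8.7], [8.44, 0, 0, -1, 0, 0, 8.7], [8.44, 0, 0, -1, 0, 0, 8.7], [8.44, 0, 0, 0, 0, 0, 8.7], [8.44, 0, 0, 0, 0, 0, 8.7], [0, 0, 0, 0, 0, 0, 8.7]],
])

```text
t: 1.8
tool_pos: [0.1934, 0.5942, 0.2926]
eef_rot: [-0.482, 0.517, 0.482, 0.517]
force: [-0.0, 0.3, -0.2]
finger_gap: 0.0874
```

move_arm([
  [[0, 0, 0, 0, -2.5, -4.5, 8.7], [0, 0, 0, 0, -2.5, -4.5, 8.7], [0, 0, 0, 0, -2.5, -4.5, 8.7], [0, 0, 0, 0, -2.5, -4.5, 8.7], [0, 0, 0, 0, -2.5, -4.5, 8.7], [0, 0, 0, 0, -2.5, -4.5, 8.7], [0, 0, 0, 0, -2.5, -4.5, 8.7], [0, 0, 0, 0, -2.5, -4.5, 8.7], [0, 0, 0, 0, -2.5, -4.5, 8.7], [0, 0, 0, 0, -2.5, -4.5, 8.7]],
])

```text
t: 2.8
tool_pos: [0.4056, 0.1394, 0.293]
eef_rot: [-0.483, 0.516, 0.483, 0.517]
force: [0.1, 0.7, 0.0]
finger_gap: 0.0869
```

move_arm([
  [[0, 0, 0, 0, -2.5, -4.5, 8.7], [0, 0, 0, 0, -2.5, -4.5, 8.7], [0, 0, 0, 0, -2, -3, 8.7], [0, 0, 0, 0, 0, 0, 8.7], [0, 0, 0, 0, 0, 0, 8.7], [0, 0, 0, 0, 0, 0, 8.7]],
])

```text
t: 3.4
tool_pos: [0.4651, 0.0199, 0.2926]
eef_rot: [-0.483, 0.517, 0.483, 0.517]
force: [-0.4, -0.0, 1.0]
finger_gap: 0.087
```

```bash
python3 - <<'E'
from h import *
for i in range(3):
    im=look('wrist'); find(['post_foot','clip_centre','ring_centre','bar_back','stand'],'wrist')
cv2.imwrite('pics/w1.png',cv2.resize(im,(800,600))[:,:,::-1])
plan([.475,.03,.30],-4)
E
```

```text
wrist post_foot 0.94 [0.4913 0.2178 0.0154] [245. 277.]
wrist clip_centre 0.66 [0.4811 0.1042 0.0223] [246. 218.]
wrist clip_centre 0.59 [ 0.4682 -0.0064  0.0201] [249. 150.]
wrist ring_centre 0.91 [0.4702 0.0335 0.0244] [249. 176.]
wrist stand 0.6 [0.4884 0.0956 0.0014] [242. 210.]
wrist stand 0.59 [0.4714 0.0336 0.0244] [249. 176.]
wrist post_foot 0.73 [0.4934 0.216  0.0167] [244. 277.]
wrist clip_centre 0.93 [0.482  0.104  0.0249] [246. 219.]
wrist ring_centre 0.97 [0.4709 0.0334 0.0237] [249. 176.]
wrist bar_back 0.65 [ 0.4674 -0.0051  0.0197] [250. 152.]
wrist stand 0.86 [0.4868 0.0964 0.0011] [243. 211.]
wrist post_foot 0.8 [0.4932 0.2153 0.0137] [244. 276.]
wrist clip_centre 0.77 [0.4817 0.1034 0.0241] [246. 219.]
wrist ring_centre 0.92 [0.4734 0.0327 0.0231] [248. 176.]
wrist bar_back 0.73 [ 0.4689 -0.006   0.0203] [249. 151.]
wrist stand 0.68 [ 0.4889  0.0994 -0.0008] [242. 212.]
wrist stand 0.42 [0.4793 0.1053 0.0223] [247. 219.]
turn [-0. -0. -0.] shift cm [-0.75 -0.88  1.12] pos [0.4655 0.0194 0.2925] F [ 0.  -0.5 -1.3] gap 0.0869 t 4.3
```

View pics/w1.png

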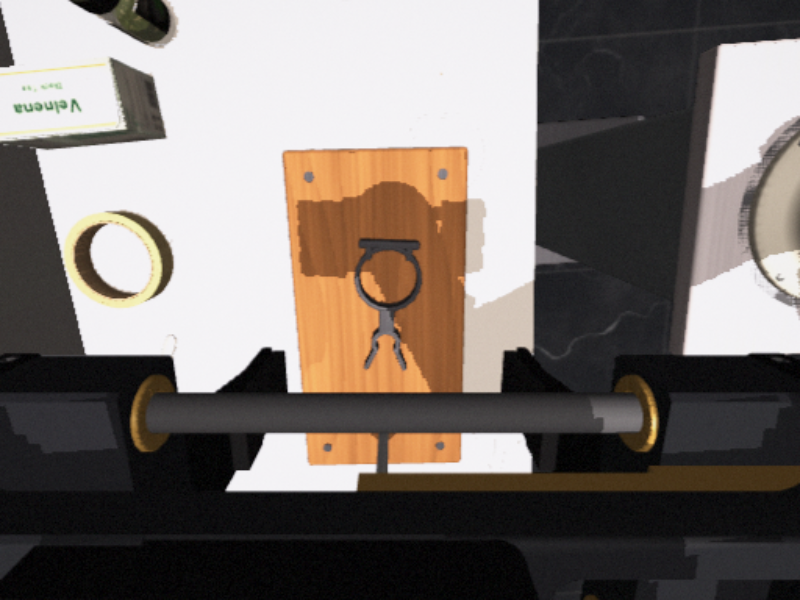

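The wrist view shows the bracket along the board's centre (ring ~(388,276), clip ~(386,340), bar ~(389,243)), with the post at ~(382,440) ahead of its gap. I'll refine the axis from masks.

```bash
cat >> h.py <<'E'
def axis(cam='wrist',ref=(0.475,0.05)):
    for d in ctrl.regions_of('clip_centre',cam):
        m=d['mask']; v,u=np.nonzero(m); P=np.array([ray(cam,(a,b),.030)[:2] for a,b in zip(u,v)]); c=P.mean(0)
        e,V=np.linalg.eigh(np.cov(P.T)); a=V[:,1]; a=a if a[1]>0 else -a
        s=(P-c)@a; print('mask',round(d['confidence'],2),len(u),'cen',c.round(4),'yaw',np.degrees(np.arctan2(a[1],a[0])).round(2),'ends',(c+a*s.min()).round(4),(c+a*s.max()).round(4))
E
python3 - <<'E'
from h import *
im=look('wrist'); axis()
# post columns
for r in (277,279,281,283,284,286,288,290): 
    print(r, im[r,236:254].sum(1)//3)
for n,p in dict(bar=(389,243),ring=(388,276),clip=(386,340)).items(): print(n,ray('wrist',np.array(p)*.64,.032).round(4))
for d in ctrl.regions_of('stand','wrist')[:1]:
    m=d['mask'];v,u=np.nonzero(m)
    k=cv2.minAreaRect(np.array([ray('wrist',(a,b),.014)[:2]*1000 for a,b in zip(u,v)],np.float32)); print(k)
E
```

```text
mask 0.76 1003 cen [0.4733 0.0457] yaw 82.24 ends [ 0.4664 -0.0052] [0.4849 0.1305]
277 [118  95  79  80  73  72  58  53  54  58  58  57  53  66  68  69  70 103]
279 [156 154 156 122  88  79  69  61  66  64  63  66  71  79  85 122 145 152]
281 [152 158 160 160 152 113  69  62  60  65  66  65  90 130 148 148 147 150]
283 [152 157 162 163 160 131  83  59  61  63  65  65  92 135 152 148 148 148]
284 [153 158 163 159 159 132  82  60  65  62  65  66  91 137 149 147 150 149]
286 [151 157 161 161 161 118  68  60  60  61  65  64 109 142 151 150 149 148]
288 [151 156 163 161 159 120  69  63  61  63  64  63 107 144 152 150 148 150]
290 [153 154 161 157 160 115  63  62  60  65  66  65 110 142 149 151 149 148]
bar [ 0.4686 -0.0008  0.032 ]
ring [0.472  0.0316 0.032 ]
clip [0.4791 0.0985 0.032 ]Traceback (most recent call last):
  File "<stdin>", line 9, in <module>
  File "h.py", line 13, in ray
    c=ctrl.get_calibration(cam); R=np.array(c['R']); o=-R.T@np.array(c['t'])
ValueError: time passes only in moves, steps and waits
```

```bash
python3 - <<'E'
from h import *
print('post',ray('wrist',(244.9,278),.014).round(4), ray('wrist',(244.9,286),.014).round(4))
plan([.4682,.0000,.060],-6.5); plan([.4682,.0000,.018],-6.5)
E
```

```text
post [0.4923 0.2189 0.014 ] [0.4936 0.2351 0.014 ]
turn [ 2.5 -0.  -0. ] shift cm [23.25 -0.49 -1.89] pos [0.4655 0.0194 0.2925] F [-0.   0.1  0.7] gap 0.0869 t 4.45
turn [ 2.5 -0.  -0. ] shift cm [27.45 -0.49 -1.89] pos [0.4655 0.0194 0.2925] F [-0.   0.1  0.7] gap 0.0869 t 4.45
```

move_arm([
  [[2.5, 0, 0, 0, 0, 0, 8.7], [0, 0, 0, 3.5, -0.5, -1.9, 8.7], [0, 0, 0, 4, 0, 0, 8.7], [0, 0, 0, 4, 0, 0, 8.7], [0, 0, 0, 4, 0, 0, 8.7], [0, 0, 0, 4, 0, 0, 8.7], [0, 0, 0, 3.7, 0, 0, 8.7], [0, 0, 0, 0, 0, 0, 8.7], [0, 0, 0, 0, 0, 0, 8.7]],
])

```text
t: 5.35
tool_pos: [0.4688, -0.0, 0.061]
eef_rot: [-0.471, 0.528, 0.471, 0.527]
force: [-0.1, -0.6, -0.6]
finger_gap: 0.087
```

```bash
python3 - <<'E'
from h import *
im=look('wrist'); cv2.imwrite('pics/w2.png',cv2.resize(im,(800,600))[:,:,::-1]); find(['ring_centre','bar_back'],'wrist')
plan([.4682,.0000,.018],-6.5)
E
```

```text
wrist ring_centre 0.43 [ 0.468  -0.0039  0.0211] [254. 211.]
wrist bar_back 0.65 [ 0.4701 -0.0036  0.0212] [252. 212.]
turn [0.03 0.1  0.25] shift cm [ 4.47  0.18 -0.07] pos [0.47   0.0005 0.0627] F [ 0.4 -0.9  0.5] gap 0.0867 t 5.5
```

View pics/w2.png

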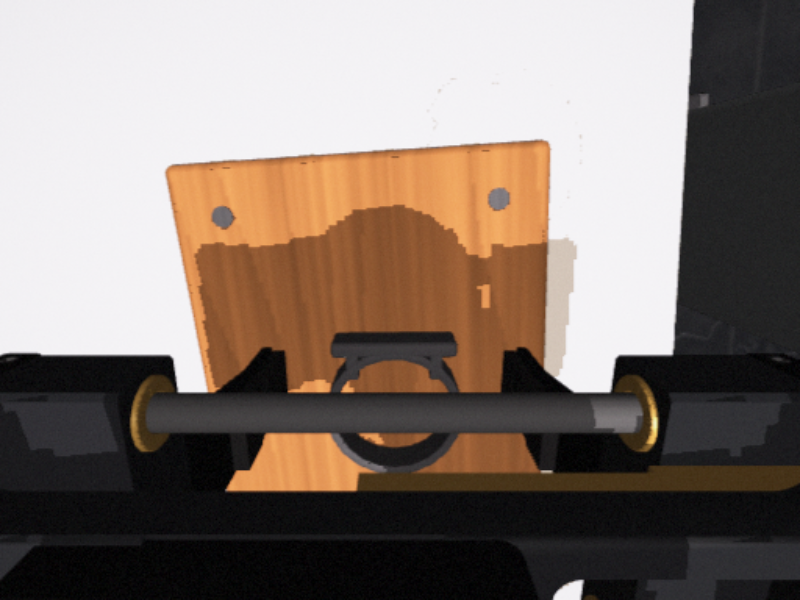

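Bar at px ~(331–457, 345), centred between the fingers (287 and 502) and parallel to the jaws. Descend and close gently.

move_arm([
  [[0, 0, 0, 1.5, 0, 0, 8.7], [0, 0, 0, 1.5, 0, 0, 8.7], [0, 0, 0, 1.2, 0, 0, 8.7], [0, 0, 0, 0, 0, 0, 8.7], [0, 0, 0, 0, 0, 0, 8.7]],
])

```text
t: 6.0
tool_pos: [0.4693, 0.0003, 0.0199]
eef_rot: [-0.471, 0.527, 0.471, 0.528]
force: [0.1, 0.0, 0.5]
finger_gap: 0.087
```

move_arm([
  [[0, 0, 0, 0, 0, 0, 5.4], [0, 0, 0, 0, 0, 0, 5.4], [0, 0, 0, 0, 0, 0, 5.4], [0, 0, 0, 0, 0, 0, 5.4], [0, 0, 0, 0, 0, 0, 5.4], [0, 0, 0, 0, 0, 0, 5.4], [0, 0, 0, 0, 0, 0, 5.4], [0, 0, 0, 0, 0, 0, 5.4]],
], grip_force=8)

```text
t: 6.8
tool_pos: [0.4685, 0.0, 0.0187]
eef_rot: [-0.471, 0.527, 0.471, 0.528]
force: [-1.4, 0.2, 3.7]
finger_gap: 0.0601
```

```bash
python3 - <<'E'
from h import *
for c in ('scene','side'): look(c); find(['ring_centre','bar_back','clip_centre','post_foot'],c)
im=look('wrist');
plan([.4682,.0000,.018],-6.5)
E
```

```text
scene ring_centre 0.74 [0.4731 0.0372 0.0205] [249. 207.]
scene ring_centre 0.53 [0.3848 0.3766 0.0101] [147. 173.]
scene bar_back 0.68 [ 0.4675 -0.0014  0.0206] [258. 215.]
scene bar_back 0.64 [0.3593 0.3914 0.0018] [137. 177.]
scene clip_centre 0.78 [0.4269 0.3464 0.0048] [165. 173.]
scene post_foot 0.61 [0.498  0.2184 0.0125] [211. 178.]
side ring_centre 0.72 [0.4713 0.0358 0.0189] [248. 209.]
side ring_centre 0.7 [0.3855 0.3781 0.0071] [248. 284.]
side bar_back 0.89 [0.4681 0.0009 0.0229] [252. 203.]
side bar_back 0.75 [0.361  0.3856 0.0038] [259. 289.]
side clip_centre 0.78 [0.4787 0.1031 0.0182] [240. 219.]
side clip_centre 0.65 [0.427  0.3397 0.0061] [234. 272.]
side post_foot 0.68 [0.4912 0.2233 0.013 ] [222. 240.]
turn [0.01 0.   0.02] shift cm [ 0.07  0.03 -0.01] pos [0.4685 0.     0.0187] F [-0.9  0.9  5.6] gap 0.06 t 7.35
```

move_arm([
  [[0, 0, 0, 0, 0, 0.75, 5.4], [0, 0, 0, 0, 0.1, 0.75, 5.4], [0, 0, 0, 0, 0, 0.75, 5.4], [0, 0, 0, 0, 0, 0.75, 5.4], [0, 0, 0, 0, 0, 0.75, 5.4], [0, 0, 0, 0, 0, 0.75, 5.4], [0, 0, 0, 0, 0, 0.75, 5.4], [0, 0, 0, 0, 0, 0.75, 5.4], [0, 0, 0, 0, 0, 0.75, 5.4], [0, 0, 0, 0, 0, 0.75, 5.4]],
])

```text
t: 8.35
tool_pos: [0.4756, 0.0743, 0.0187]
eef_rot: [-0.471, 0.528, 0.471, 0.527]
force: [-0.8, -4.2, 5.8]
finger_gap: 0.0598
```

move_arm([
  [[0, 0, 0, 0, 0, 0, 5.4], [0, 0, 0, 0, 0, 0, 5.4]],
])

```text
t: 8.55
tool_pos: [0.476, 0.0753, 0.0188]
eef_rot: [-0.471, 0.527, 0.471, 0.528]
force: [-1.8, 0.9, 5.1]
finger_gap: 0.0601
```

```bash
python3 - <<'E'
from h import *
ims=[]
for c in ('scene','side'):
    im=look(c); find(['ring_centre','bar_back','clip_centre','post_foot'],c)
    u,v=proj(c,[.488,.17,.03]).astype(int); ims.append(cv2.resize(im[v-60:v+40,u-65:u+65],(520,400),interpolation=cv2.INTER_CUBIC)[:,:,::-1])
cv2.imwrite('pics/c3.png',cv2.resize(np.hstack(ims),(800,308)))
plan([.4682,.0000,.018],-6.5)
E
```

```text
scene ring_centre 0.59 [0.4904 0.2206 0.013 ] [208. 179.]
scene ring_centre 0.52 [0.4831 0.1125 0.0214] [232. 193.]
scene ring_centre 0.47 [ 4.845e-01  9.800e-02 -1.000e-04] [236. 201.]
scene bar_back 0.78 [0.4757 0.0727 0.0203] [240. 201.]
scene bar_back 0.67 [0.3638 0.3917 0.0036] [138. 176.]
scene clip_centre 0.81 [0.4246 0.3463 0.0072] [164. 173.]
scene post_foot 0.88 [0.4939 0.2198 0.0155] [210. 178.]
side ring_centre 0.73 [0.4787 0.1114 0.0182] [239. 220.]
side ring_centre 0.63 [0.3845 0.3775 0.0047] [249. 285.]
side bar_back 0.66 [0.4767 0.0718 0.0199] [244. 214.]
side clip_centre 0.96 [0.4834 0.1798 0.0209] [230. 230.]
side clip_centre 0.93 [0.4298 0.341  0.004 ] [233. 273.]
side post_foot 0.64 [0.4899 0.221  0.0136] [223. 240.]
turn [0.03 0.04 0.03] shift cm [ 0.07 -0.08 -7.57] pos [0.476  0.0753 0.0187] F [-1.4  1.3  5.9] gap 0.0596 t 9.05
```

View pics/c3.png

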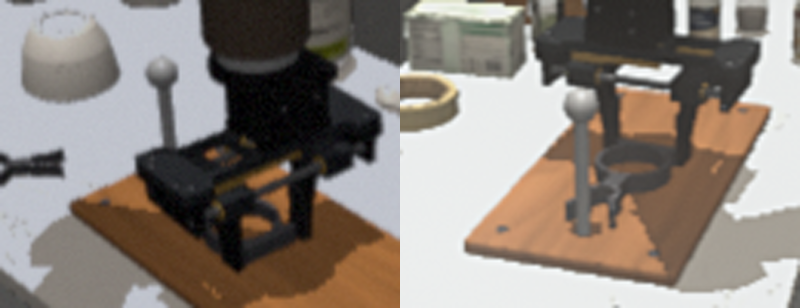

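The left crop shows the gripper holding the bar. The right crop shows the clip's lips just short of the post (~(583,180)) and in line with it. Continue slowly.

move_arm([
  [[0, 0, 0, 0, 0, 0.3, 5.4], [0, 0, 0, 0, 0, 0.3, 5.4], [0, 0, 0, 0, 0, 0.3, 5.4], [0, 0, 0, 0, 0, 0.3, 5.4], [0, 0, 0, 0, 0, 0.3, 5.4], [0, 0, 0, 0, 0, 0.3, 5.4], [0, 0, 0, 0, 0, 0.3, 5.4], [0, 0, 0, 0, 0, 0.2, 5.4]],
])

```text
t: 9.85
tool_pos: [0.4781, 0.0969, 0.0187]
eef_rot: [-0.471, 0.528, 0.471, 0.527]
force: [0.9, -3.3, 6.4]
finger_gap: 0.0598
```

move_arm([
  [[0, 0, 0, 0, 0, 0.2, 5.4], [0, 0, 0, 0, 0, 0.2, 5.4], [0, 0, 0, 0, 0, 0.2, 5.4], [0, 0, 0, 0, 0, 0.2, 5.4], [0, 0, 0, 0, 0, 0.2, 5.4], [0, 0, 0, 0, 0, 0, 5.4]],
])

```text
t: 10.45
tool_pos: [0.4793, 0.107, 0.0187]
eef_rot: [-0.471, 0.528, 0.471, 0.527]
force: [-0.6, -2.4, 6.1]
finger_gap: 0.0598
```

move_arm([
  [[0, 0, 0, 0, 0, 0.15, 5.4], [0, 0, 0, 0, 0, 0.15, 5.4], [0, 0, 0, 0, 0, 0.15, 5.4], [0, 0, 0, 0, 0, 0.15, 5.4], [0, 0, 0, 0, 0, 0.15, 5.4], [0, 0, 0, 0, 0, 0, 5.4]],
])

```text
t: 11.05
tool_pos: [0.4801, 0.1143, 0.0187]
eef_rot: [-0.471, 0.528, 0.471, 0.527]
force: [-0.4, -3.1, 6.1]
finger_gap: 0.0599
```

move_arm([
  [[0, 0, 0, 0, 0, 0.15, 5.4], [0, 0, 0, 0, 0, 0.15, 5.4], [0, 0, 0, 0, 0, 0.1, 5.4], [0, 0, 0, 0, 0, 0.1, 5.4], [0, 0, 0, 0, 0, 0, 5.4]],
])

```text
t: 11.55
tool_pos: [0.4807, 0.1192, 0.0188]
eef_rot: [-0.471, 0.528, 0.471, 0.527]
force: [-0.3, -2.9, 6.2]
finger_gap: 0.0599
```

```bash
python3 - <<'E'
from h import *
ims=[]
for c in ('scene','side'):
    im=look(c); find(['ring_centre','bar_back','clip_centre','post_foot'],c)
    u,v=proj(c,[.49,.20,.03]).astype(int); ims.append(cv2.resize(im[v-60:v+40,u-65:u+65],(520,400),interpolation=cv2.INTER_CUBIC)[:,:,::-1])
cv2.imwrite('pics/c4.png',cv2.resize(np.hstack(ims),(800,308)))
plan([.4682,.0000,.018],-6.5)
E
```

```text
scene ring_centre 0.73 [0.4806 0.1557 0.0195] [220. 187.]
scene bar_back 0.8 [0.3592 0.3916 0.0028] [137. 177.]
scene bar_back 0.62 [0.4821 0.1159 0.0217] [231. 192.]
scene clip_centre 0.71 [0.488  0.2206 0.0217] [208. 176.]
scene clip_centre 0.53 [0.4302 0.344  0.0087] [166. 172.]
scene post_foot 0.64 [0.4938 0.2201 0.0149] [209. 178.]
side ring_centre 0.87 [0.3869 0.3748 0.0042] [248. 284.]
side ring_centre 0.58 [0.4852 0.1543 0.0185] [232. 227.]
side bar_back 0.82 [0.4778 0.12   0.0198] [239. 221.]
side bar_back 0.8 [0.3639 0.3838 0.0073] [258. 287.]
side clip_centre 0.65 [ 0.3691 -0.2506 -0.    ] [297. 184.]
side clip_centre 0.6 [0.4271 0.3431 0.0033] [234. 274.]
side post_foot 0.92 [0.4893 0.2214 0.0141] [223. 240.]
turn [ 0.   -0.06 -0.03] shift cm [  0.08  -0.11 -11.98] pos [0.4807 0.1192 0.0188] F [-0.7 -3.3  6.5] gap 0.0598 t 12.05
```

View pics/c4.png

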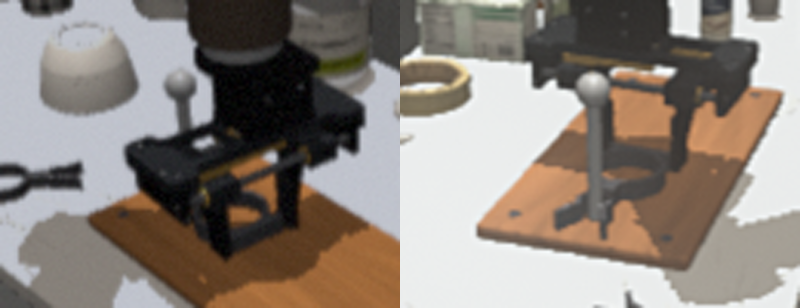

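The right crop shows the post (~(597,190)) between the lips, within the clip. Push on gently until it meets the back.

move_arm([
  [[0, 0, 0, 0, 0, 0.1, 5.4], [0, 0, 0, 0, 0, 0.1, 5.4], [0, 0, 0, 0, 0, 0, 5.4]],
])

```text
t: 12.35
tool_pos: [0.4808, 0.1211, 0.0187]
eef_rot: [-0.471, 0.528, 0.471, 0.527]
force: [-0.2, -3.8, 6.3]
finger_gap: 0.06
```

move_arm([
  [[0, 0, 0, 0, 0, 0.1, 5.4], [0, 0, 0, 0, 0, 0.1, 5.4], [0, 0, 0, 0, 0, 0, 5.4]],
])

```text
t: 12.65
tool_pos: [0.4806, 0.1216, 0.0186]
eef_rot: [-0.471, 0.529, 0.471, 0.526]
force: [1.8, -8.2, 5.8]
finger_gap: 0.0596
```

Contact at exactly the predicted place (post against the back). Ease off, release and rise.

move_arm([
  [[0, 0, 0, 0, 0, -0.2, 5.4], [0, 0, 0, 0, 0, 0, 5.8], [0, 0, 0, 0, 0, 0, 7.5], [0, 0, 0, 0, 0, 0, 8.7], [0, 0, 0, 0, 0, 0, 8.7], [0, 0, 0, 0, 0, 0, 8.7], [0, 0, 0, -1, 0, 0, 8.7], [0, 0, 0, -2, 0, 0, 8.7], [0, 0, 0, -4, 0, 0, 8.7], [0, 0, 0, -4, 0, 0, 8.7]],
])

```text
t: 13.65
tool_pos: [0.4807, 0.1216, 0.13]
eef_rot: [-0.471, 0.528, 0.471, 0.527]
force: [1.8, 1.7, -0.6]
finger_gap: 0.0871
```

move_arm([
  [[0, 0, 0, -4, 0, 0, 8.7], [0, 0, 0, -4, 0, 0, 8.7], [0, 0, 0, -4, 0, -2, 8.7], [0, 0, 0, -3, 0, -4, 8.7], [0, 0, 0, 0, 0, -4, 8.7], [0, 0, 0, 0, 0, 0, 8.7], [0, 0, 0, 0, 0, 0, 8.7]],
])

```text
t: 14.35
tool_pos: [0.4694, 0.0218, 0.2793]
eef_rot: [-0.47, 0.527, 0.47, 0.528]
force: [0.3, -0.4, -0.1]
finger_gap: 0.0867
```

```bash
python3 - <<'E'
from h import *
for i in range(2):
    im=look('wrist'); find(['ring_centre','bar_back','clip_centre','post_foot'],'wrist')
axis()
for c in ('scene','side'):
  for i in range(2): look(c); find(['ring_centre','shaker_centre','spice_a'],c)
cv2.imwrite('pics/w5.png',cv2.resize(im,(800,600))[:,:,::-1])
plan([.4525,-.26,.33],-6.5)
E
```

```text
wrist ring_centre 0.97 [0.4811 0.1547 0.0227] [254. 249.]
wrist bar_back 0.9 [0.4815 0.1192 0.0186] [251. 228.]
wrist clip_centre 0.93 [0.4918 0.2265 0.0227] [253. 287.]
wrist post_foot 0.54 [0.4823 0.1151 0.0214] [251. 226.]
wrist ring_centre 0.78 [0.4796 0.1562 0.0274] [255. 251.]
wrist bar_back 0.79 [0.479  0.1149 0.0242] [253. 226.]
wrist clip_centre 0.83 [0.4927 0.2271 0.0251] [252. 289.]
wrist post_foot 0.88 [0.4954 0.2179 0.0127] [250. 280.]
mask 0.97 731 cen [0.4873 0.1598] yaw 84.88 ends [0.483  0.1123] [0.495  0.2463]
scene ring_centre 0.7 [0.4842 0.1584 0.0195] [221. 186.]
scene ring_centre 0.5 [0.3882 0.376  0.0096] [148. 173.]
scene shaker_centre 0.96 [ 0.455  -0.3307  0.0469] [379. 285.]
scene spice_a 0.92 [ 0.3701 -0.2507 -0.0007] [314. 303.]
scene spice_a 0.85 [ 0.4935 -0.2448  0.0023] [348. 266.]
scene spice_a 0.2 [ 0.4862  0.0941 -0.0016] [238. 202.]
scene ring_centre 0.85 [0.4876 0.1572 0.0203] [222. 186.]
scene ring_centre 0.72 [0.3866 0.3751 0.0063] [148. 175.]
scene shaker_centre 0.79 [ 0.4537 -0.3292  0.0482] [378. 284.]
scene spice_a 0.74 [ 0.3676 -0.2479 -0.0004] [312. 303.]
scene spice_a 0.73 [ 0.4944 -0.2427  0.0043] [348. 265.]
side ring_centre 0.64 [0.4849 0.1571 0.0197] [232. 227.]
side ring_centre 0.58 [0.3877 0.3766 0.0062] [248. 284.]
side shaker_centre 0.73 [ 0.4528 -0.3319  0.0438] [278. 163.]
side spice_a 0.79 [ 0.4904 -0.241  -0.0052] [262. 183.]
side spice_a 0.69 [ 0.3698 -0.2506 -0.0034] [296. 185.]
side ring_centre 0.63 [0.3871 0.376  0.0054] [248. 284.]
side ring_centre 0.62 [0.4854 0.1567 0.0193] [232. 227.]
side ring_centre 0.51 [ 0.4884 -0.2427 -0.0022] [263. 182.]
side shaker_centre 0.74 [ 0.4539 -0.3327  0.0436] [277. 163.]
side spice_a 0.78 [ 0.4886 -0.2395 -0.0057] [263. 184.]
side spice_a 0.66 [ 0.3689 -0.2537  0.0015] [297. 184.]
turn [ 0. -0.  0.] shift cm [ -5.15  -1.48 -28.26] pos [0.4698 0.0224 0.2785] F [-0.6  0.1 -0.2] gap 0.087 t 15.7
```

View pics/w5.png

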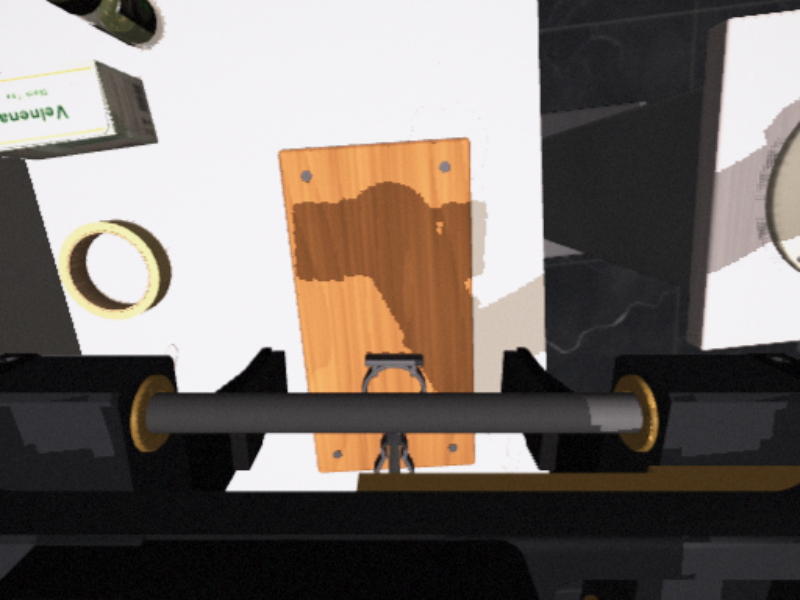

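The wrist view shows the post (~(393,460)) in the clip, bracket flat, bar at ~(395,358). On to the shaker.

move_arm([
  [[-6.5, 0, 0, 0, 0, 0, 8.7], [0, 0, 0, 0, 0, -4, 8.7], [0, 0, 0, 0, 0, -4, 8.7], [0, 0, 0, 0, 0.8, -4, 8.7], [0, 0, 0, 0, 0.8, -4, 8.7], [0, 0, 0, 0, 0, -4, 8.7], [0, 0, 0, 0, 0, -4, 8.7], [0, 0, 0, 0, 0, -4, 8.7], [0, 0, 0, 0, 0, -4, 8.7], [0, 0, 0, 0, 0, -3.3, 8.7]],
])

```text
t: 16.7
tool_pos: [0.4536, -0.3326, 0.2784]
eef_rot: [-0.5, 0.5, 0.5, 0.5]
force: [0.6, 0.4, -0.0]
finger_gap: 0.0872
```

move_arm([
  [[0, 0, 0, 3, 0, 0, 8.7], [0, 0, 0, 3, 0, 0, 8.7], [0, 0, 0, 0, 0, 0, 8.7], [0, 0, 0, 0, 0, 0, 8.7]],
])

```text
t: 17.1
tool_pos: [0.4541, -0.3309, 0.219]
eef_rot: [-0.5, 0.5, 0.5, 0.5]
force: [0.9, 0.7, 0.9]
finger_gap: 0.0867
```

```bash
python3 - <<'E'
from h import *
for i in range(2):
    im=look('wrist'); find(['shaker_centre','spice_a'],'wrist')
cv2.imwrite('pics/w6.png',cv2.resize(im,(800,600))[:,:,::-1])
plan([.4535,-.331,.032],0)
E
```

```text
wrist shaker_centre 0.82 [ 0.4545 -0.3372  0.0437] [253. 175.]
wrist spice_a 0.71 [ 0.4953 -0.239   0.0066] [225. 236.]
wrist shaker_centre 0.93 [ 0.4513 -0.3368  0.0443] [255. 176.]
wrist spice_a 0.79 [ 0.4931 -0.2374  0.0051] [226. 237.]
turn [ 0.03 -0.06  0.13] shift cm [18.79  0.1  -0.04] pos [ 0.4545 -0.3306  0.2199] F [-0.1  0.2 -0.1] gap 0.0871 t 17.4
```

View pics/w6.png

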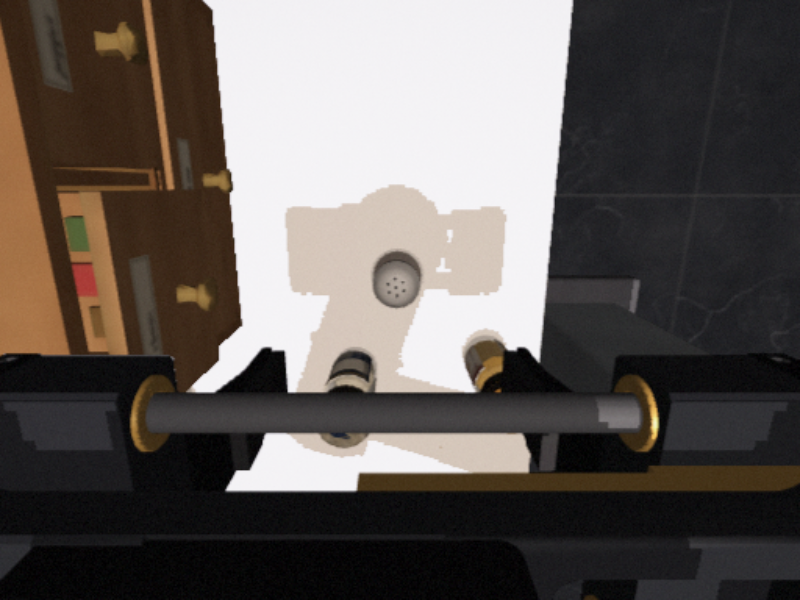

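```bash
python3 - <<'E'
from h import *
print('shaker top',ray('wrist',(254,183),.087).round(4))
for z in (0,.05,.1,.15): print(z,'drawer corner',ray('wrist',(154,208),z).round(3),'knob',ray('wrist',(137,188),z).round(3),'knob2',ray('wrist',(148,115),z).round(3))
# scene: shaker top pixel
for n,p in (('top scene',(600*.64,424*.64)),): print(n,ray('scene',p,.085).round(4))
for c in ('scene','side'):
  look(c)
  for d in ctrl.regions_of('shaker_centre',c)[:1]:
    v,u=np.nonzero(d['mask']); print(c,u.min(),u.max(),v.min(),v.max(),'centre ray z=.045',ray(c,((u.min()+u.max())/2,(v.min()+v.max())/2),.045).round(4))
E
```

```text
shaker top [ 0.4526 -0.337   0.087 ]
0 drawer corner [ 0.596 -0.28   0.   ] knob [ 0.618 -0.31   0.   ] knob2 [ 0.592 -0.409  0.   ]
0.05 drawer corner [ 0.578 -0.297  0.05 ] knob [ 0.596 -0.322  0.05 ] knob2 [ 0.574 -0.409  0.05 ]
0.1 drawer corner [ 0.559 -0.313  0.1  ] knob [ 0.575 -0.335  0.1  ] knob2 [ 0.556 -0.408  0.1  ]
0.15 drawer corner [ 0.541 -0.329  0.15 ] knob [ 0.554 -0.347  0.15 ] knob2 [ 0.538 -0.407  0.15 ]
top scene [ 0.4545 -0.334   0.085 ]
scene 365 394 267 308 centre ray z=.045 [ 0.4513 -0.3348  0.045 ]
side 273 284 152 176 centre ray z=.045 [ 0.4477 -0.3217  0.045 ]
```

```bash
python3 - <<'E'
from h import *
def tri(a,b):
    o1=ray('scene',a,0);d1=ray('scene',a,.5)-o1;o2=ray('wrist',b,0);d2=ray('wrist',b,.3)-o2
    s=np.linalg.lstsq(np.c_[d1,-d2],o2-o1,rcond=None)[0]; p,q=o1+s[0]*d1,o2+s[1]*d2; return ((p+q)/2).round(3),np.linalg.norm(p-q).round(3)
for a in ((672,340),(790,355),(703,417)):
    for b in ((213,295),(230,180),(130,40)): print(a,b,tri(np.array(a)*.64,np.array(b)*.64))
E
```

```text
(672, 340) (213, 295) (array([ 0.546, -0.353,  0.168]), np.float64(0.004))
(672, 340) (230, 180) (array([ 0.511, -0.386,  0.201]), np.float64(0.043))
(672, 340) (130, 40) (array([ 0.491, -0.406,  0.247]), np.float64(0.089))
(790, 355) (213, 295) (array([ 0.494, -0.421,  0.261]), np.float64(0.093))
(790, 355) (230, 180) (array([ 0.513, -0.435,  0.227]), np.float64(0.058))
(790, 355) (130, 40) (array([ 0.552, -0.458,  0.203]), np.float64(0.007))
(703, 417) (213, 295) (array([ 0.577, -0.369,  0.073]), np.float64(0.082))
(703, 417) (230, 180) (array([ 0.568, -0.409,  0.066]), np.float64(0.001))
(703, 417) (130, 40) (array([ 0.563, -0.444,  0.113]), np.float64(0.089))
```

Triangulation puts a knob of the half-open drawer at (0.546, -0.353, 0.168). That would hit the gripper body with the jaws along x. I'll turn the jaws to yaw -70°, which keeps the body between the jars, and grip at 58 mm height so the body stays above the jar tops.

move_arm([
  [[7.8, 0, 0, 0, 0, 0, 8.7], [7.8, 0, 0, 0, 0, 0, 8.7], [7.8, 0, 0, 0, 0, 0, 8.7], [7.8, 0, 0, 0, 0, 0, 8.7], [7.8, 0, 0, 0, 0, 0, 8.7], [7.8, 0, 0, 0, 0, 0, 8.7], [7.8, 0, 0, 0, 0, 0, 8.7], [7.8, 0, 0, 0, 0, 0, 8.7], [7.6, 0, 0, 0, 0, 0, 8.7], [0, 0, 0, 0, 0, 0, 8.7]],
])

```text
t: 18.6
tool_pos: [0.4539, -0.3305, 0.2186]
eef_rot: [-0.123, 0.696, 0.123, 0.696]
force: [0.6, 0.0, 0.8]
finger_gap: 0.0869
```

```bash
python3 - <<'E'
from h import *
print(np.round(ctrl.sense()['joints'],2))
im=look('wrist'); find(['shaker_centre','spice_a'],'wrist')
for d in ctrl.regions_of('shaker_centre','wrist')[:1]:
    v,u=np.nonzero(d['mask']); print('mask',u.min(),u.max(),v.min(),v.max())
for z in (.07,.1): print('TCP px',proj('wrist',[.454,-.334,z]))
cv2.imwrite('pics/w7.png',cv2.resize(im,(800,600))[:,:,::-1])
plan([.4532,-.3345,.039],-70)
E
```

```text
[-0.34  0.28 -0.16  0.   -1.13 -0.88]
wrist shaker_centre 0.94 [ 0.4522 -0.3332  0.0457] [251. 178.]
wrist spice_a 0.92 [ 0.3751 -0.2516  0.0044] [329. 139.]
wrist spice_a 0.7 [ 0.4921 -0.2412  0.0024] [302. 219.]
mask 234 266 159 199
TCP px [249.78362677 183.92897825]
TCP px [249.55016519 190.41277649]
turn [ 0.11 -0.    0.  ] shift cm [17.96 -0.35 -0.2 ] pos [ 0.4539 -0.3305  0.2186] F [ 0.3 -0.3  0.7] gap 0.0869 t 18.8
```

View pics/w7.png

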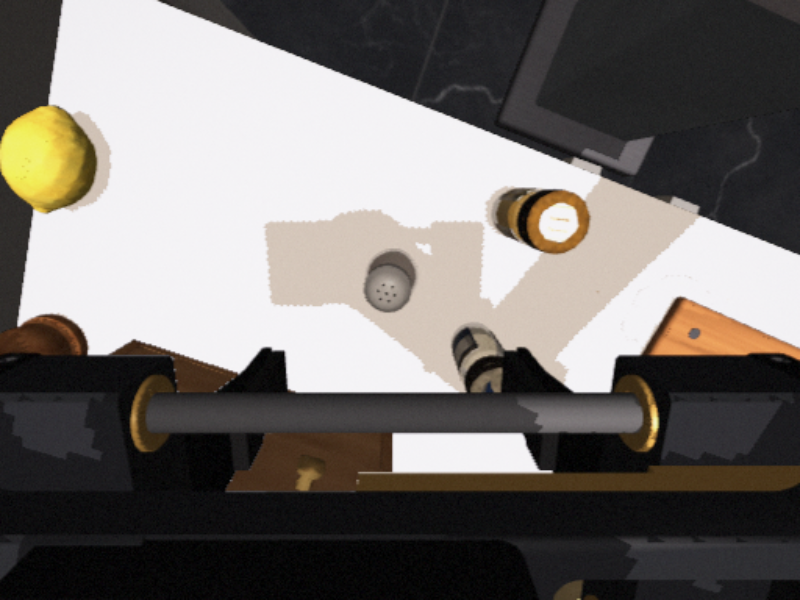

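Shaker at px (390,280) between the fingers. Jars at (545,215) and (485,365), outside the finger paths. Descend.

move_arm([
  [[0, 0, 0, 3, -0.3, -0.2, 8.7], [0, 0, 0, 3, 0, 0, 8.7], [0, 0, 0, 3, 0, 0, 8.7], [0, 0, 0, 2, 0, 0, 8.7], [0, 0, 0, 2, 0, 0, 8.7], [0, 0, 0, 2, 0, 0, 8.7], [0, 0, 0, 1.5, 0, 0, 8.7], [0, 0, 0, 1.5, 0, 0, 8.7], [0, 0, 0, 0, 0, 0, 8.7], [0, 0, 0, 0, 0, 0, 8.7]],
])

```text
t: 19.8
tool_pos: [0.4532, -0.3342, 0.0388]
eef_rot: [-0.123, 0.696, 0.123, 0.696]
force: [0.1, 0.1, 0.4]
finger_gap: 0.0871
```

move_arm([
  [[0, 0, 0, 0, 0, 0, 6.5], [0, 0, 0, 0, 0, 0, 5.5], [0, 0, 0, 0, 0, 0, 5], [0, 0, 0, 0, 0, 0, 4.6], [0, 0, 0, 0, 0, 0, 4.2], [0, 0, 0, 0, 0, 0, 3.8], [0, 0, 0, 0, 0, 0, 3.8], [0, 0, 0, 0, 0, 0, 3.8], [0, 0, 0, 0, 0, 0, 3.8], [0, 0, 0, 0, 0, 0, 3.8]],
], grip_force=15)

```text
t: 20.8
tool_pos: [0.4529, -0.3339, 0.0385]
eef_rot: [-0.123, 0.696, 0.123, 0.696]
force: [-1.0, 0.5, 1.1]
finger_gap: 0.0385
```

Gap 38.5 mm instead of 44. I'll close further to see whether it really holds.

move_arm([
  [[0, 0, 0, 0, 0, 0, 3], [0, 0, 0, 0, 0, 0, 3], [0, 0, 0, 0, 0, 0, 3], [0, 0, 0, 0, 0, 0, 3]],
])

```text
t: 21.2
tool_pos: [0.4529, -0.334, 0.0385]
eef_rot: [-0.123, 0.696, 0.123, 0.696]
force: [0.1, 0.7, 1.1]
finger_gap: 0.0384
```

```bash
python3 - <<'E'
from h import *
ims=[]
for c in ('scene','side'):
    im=look(c); find(['shaker_centre','spice_a'],c)
    u,v=proj(c,[.453,-.334,.06]).astype(int); ims.append(cv2.resize(im[v-50:v+50,u-65:u+65],(520,400),interpolation=cv2.INTER_CUBIC)[:,:,::-1])
cv2.imwrite('pics/c8.png',cv2.resize(np.hstack(ims),(800,308)))
print(ctrl.sense()['finger_gap'])
E
```

```text
scene shaker_centre 0.95 [ 0.454  -0.3318  0.0453] [379. 286.]
scene spice_a 0.82 [ 0.4967 -0.241   0.004 ] [347. 264.]
scene spice_a 0.81 [ 0.3683 -0.2521  0.0005] [314. 303.]
side shaker_centre 0.46 [ 0.4516 -0.3313  0.042 ] [278. 164.]
side spice_a 0.88 [ 0.3676 -0.2537 -0.0009] [297. 184.]
0.03865488565497023
```

View pics/c8.png

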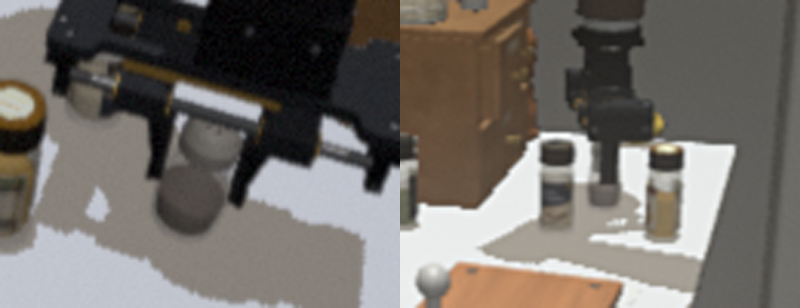

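The crops show the shaker held between the fingers. Jars unmoved. Lift.

move_arm([
  [[0, 0, 0, -0.5, 0, 0, 3], [0, 0, 0, -1, 0, 0, 3], [0, 0, 0, -2, 0, 0, 3], [0, 0, 0, -3, 0, 0, 3], [0, 0, 0, -3, 0, 0, 3], [0, 0, 0, -3, 0, 0, 3], [0, 0, 0, -3, 0, 0, 3], [0, 0, 0, -3, 0, 0, 3], [0, 0, 0, -3, 0, 0, 3], [0, 0, 0, 0, 0, 0, 3]],
], grip_force=20)

```text
t: 22.5
tool_pos: [0.4551, -0.3355, 0.2597]
eef_rot: [-0.126, 0.693, 0.12, 0.699]
force: [0.5, -0.2, -1.0]
finger_gap: 0.0379
```

```bash
python3 - <<'E'
from h import *
for c in ('scene','side'): look(c); find(['shaker_centre','spice_a','ring_centre'],c)
plan([.4845,.03,.254],-70); plan([.4845,.10,.254],-5)
E
```

```text
scene shaker_centre 0.81 [ 0.4561 -0.3309  0.2676] [405. 186.]
scene shaker_centre 0.46 [0.4911 0.2226 0.0238] [208. 175.]
scene spice_a 0.66 [ 0.4952 -0.2425  0.0054] [348. 264.]
scene spice_a 0.65 [ 4.893e-01  9.780e-02 -3.000e-04] [238. 201.]
scene spice_a 0.61 [ 0.3674 -0.2515 -0.0012] [313. 304.]
scene ring_centre 0.91 [0.481  0.1577 0.0201] [220. 187.]
scene ring_centre 0.69 [0.3877 0.3754 0.008 ] [148. 174.]
side shaker_centre 0.46 [ 0.4532 -0.3324  0.2577] [280. 105.]
side spice_a 0.79 [ 3.658e-01 -2.523e-01 -2.000e-04] [298. 184.]
side spice_a 0.78 [ 4.893e-01 -2.399e-01  1.000e-04] [262. 182.]
side spice_a 0.56 [0.4911 0.2234 0.0129] [222. 241.]
side ring_centre 0.98 [0.3873 0.3756 0.0057] [248. 284.]
side ring_centre 0.97 [0.4844 0.1552 0.0223] [233. 226.]
side ring_centre 0.57 [ 0.4555 -0.3332  0.2592] [279. 104.]
turn [ 0.   -0.1  -0.09] shift cm [-0.16 33.1  15.44] pos [ 0.4526 -0.3339  0.2524] F [ 0.8 -0.6 -0.8] gap 0.0384 t 22.9
turn [-6.5e+01 -4.0e-02 -1.3e-01] shift cm [-0.16  0.6  43.5 ] pos [ 0.4526 -0.3339  0.2524] F [ 0.8 -0.6 -0.8] gap 0.0384 t 22.9
```

move_arm([
  [[0, 0, 0, 0, 2.0, 1.0, 3], [0, 0, 0, 0, 3.5, 1.6, 3], [0, 0, 0, 0, 3.5, 1.6, 3], [0, 0, 0, 0, 3.5, 1.6, 3], [0, 0, 0, 0, 3.5, 1.6, 3], [0, 0, 0, 0, 3.5, 1.6, 3], [0, 0, 0, 0, 3.5, 1.6, 3], [0, 0, 0, 0, 3.5, 1.6, 3], [0, 0, 0, 0, 3.5, 1.6, 3], [0, 0, 0, 0, 3, 1.6, 3]],
])

```text
t: 23.9
tool_pos: [0.4845, 0.0304, 0.2533]
eef_rot: [-0.123, 0.697, 0.123, 0.696]
force: [0.3, 0.4, -0.3]
finger_gap: 0.0384
```

move_arm([
  [[-8.1, 0, 0, 0, 0, 0, 3], [-8.1, 0, 0, 0, 0, 0, 3], [-8.1, 0, 0, 0, 0, 0, 3], [-8.1, 0, 0, 0, 0, 0, 3], [-8.1, 0, 0, 0, 0, 0, 3], [-8.1, 0, 0, 0, 0, 0, 3], [-8.1, 0, 0, 0, 0, 0, 3], [-8.3, 0, 0, 0, 0, 0, 3], [0, 0, 0, 0, 0, 0, 3], [0, 0, 0, 0, 0, 0, 3]],
])

```text
t: 24.9
tool_pos: [0.4847, 0.0287, 0.2532]
eef_rot: [-0.477, 0.522, 0.477, 0.522]
force: [0.6, -1.3, -1.1]
finger_gap: 0.0385
```

```bash
python3 - <<'E'
from h import *
for i in range(2): look('wrist'); find(['shaker_centre','ring_centre','bar_back'],'wrist')
axis()
for c in ('scene','side'): look(c); find(['shaker_centre','ring_centre','bar_back','clip_centre'],c)
plan([.4845,.155,.15],-5)
E
```

```text
wrist shaker_centre 0.73 [0.4839 0.0281 0.258 ] [254. 241.]
wrist shaker_centre 0.6 [0.4833 0.0288 0.2585] [255. 243.]
scene shaker_centre 0.93 [0.4879 0.0339 0.261 ] [252. 116.]
scene ring_centre 0.62 [0.4844 0.1601 0.0208] [220. 186.]
scene ring_centre 0.5 [0.3864 0.3722 0.01  ] [148. 174.]
scene bar_back 0.93 [0.4799 0.1188 0.0195] [229. 193.]
scene bar_back 0.74 [0.3629 0.3926 0.0016] [138. 177.]
scene bar_back 0.48 [0.487  0.1585 0.0189] [222. 186.]
scene clip_centre 0.92 [0.4915 0.2207 0.0241] [208. 175.]
scene clip_centre 0.64 [0.4279 0.3473 0.0054] [165. 173.]
side shaker_centre 0.82 [0.4848 0.0294 0.2598] [245. 126.]
side ring_centre 0.75 [0.4838 0.1592 0.0193] [232. 227.]
side ring_centre 0.71 [0.4895 0.2196 0.0117] [224. 240.]
side ring_centre 0.64 [0.3873 0.3749 0.0066] [248. 283.]
side bar_back 0.98 [0.362  0.3902 0.0063] [258. 289.]
side bar_back 0.84 [0.4798 0.12   0.02  ] [238. 221.]
side clip_centre 0.97 [0.4285 0.3412 0.006 ] [234. 272.]
side clip_centre 0.7 [0.4898 0.2275 0.0168] [222. 240.]
side clip_centre 0.26 [0.4861 0.0314 0.2568] [244. 127.]
turn [ 0. -0. -0.] shift cm [10.35  1.13 12.58] pos [0.4848 0.0287 0.2535] F [-0.9  0.3 -0.9] gap 0.0388 t 25.85
```

move_arm([
  [[0, 0, 0, 0, 0.2, 2.5, 3], [0, 0, 0, 0, 0.3, 3.5, 3], [0, 0, 0, 0, 0.3, 3.5, 3], [0, 0, 0, 0, 0.3, 3.2, 3], [0, 0, 0, 2, 0, 0, 3], [0, 0, 0, 3, 0, 0, 3], [0, 0, 0, 3, 0, 0, 3], [0, 0, 0, 3, 0, 0, 3], [0, 0, 0, 2, 0, 0, 3], [0, 0, 0, 0, 0, 0, 3]],
])

```text
t: 26.85
tool_pos: [0.483, 0.1551, 0.1207]
eef_rot: [-0.477, 0.524, 0.478, 0.519]
force: [0.5, 0.2, -0.6]
finger_gap: 0.0385
```

move_arm([
  [[0, 0, 0, 2, 0, 0, 3], [0, 0, 0, 1.5, 0, 0, 3], [0, 0, 0, 0, 0, 0, 3], [0, 0, 0, 0, 0, 0, 3]],
])

```text
t: 27.25
tool_pos: [0.4858, 0.1566, 0.0898]
eef_rot: [-0.478, 0.521, 0.478, 0.522]
force: [-0.2, -0.0, -0.3]
finger_gap: 0.0385
```

```bash
python3 - <<'E'
from h import *
ims=[]
for c in ('scene','side'):
    im=look(c); find(['shaker_centre','ring_centre','bar_back'],c)
    u,v=proj(c,[.485,.156,.05]).astype(int); ims.append(cv2.resize(im[v-50:v+50,u-65:u+65],(520,400),interpolation=cv2.INTER_CUBIC)[:,:,::-1])
cv2.imwrite('pics/c9.png',cv2.resize(np.hstack(ims),(800,308)))
plan([.4848,.1562,.0525],-5)
E
```

```text
scene shaker_centre 0.95 [0.4858 0.1608 0.0969] [219. 161.]
scene shaker_centre 0.53 [0.4795 0.1193 0.0214] [229. 192.]
scene ring_centre 0.78 [0.4854 0.1569 0.021 ] [221. 186.]
scene ring_centre 0.55 [0.3878 0.374  0.0085] [148. 174.]
scene bar_back 0.91 [0.4809 0.1178 0.021 ] [230. 192.]
scene bar_back 0.69 [0.3604 0.392  0.0036] [137. 177.]
side shaker_centre 0.89 [0.4866 0.16   0.0943] [231. 201.]
side ring_centre 0.94 [0.4842 0.1577 0.0193] [232. 227.]
side ring_centre 0.68 [0.3855 0.3785 0.0005] [248. 287.]
side bar_back 0.68 [0.3586 0.386  0.0076] [260. 288.]
side bar_back 0.6 [0.4787 0.1209 0.0212] [238. 221.]
turn [0.01 0.03 0.04] shift cm [ 3.65  0.03 -0.01] pos [0.4851 0.1563 0.089 ] F [ 0.1  0.4 -1.9] gap 0.0384 t 27.65
```

View pics/c9.png

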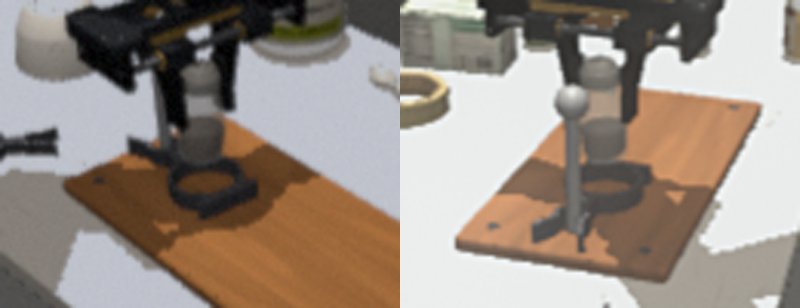

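The shaker hangs over the ring, about 3 mm too far toward the post by the same-camera networks. I'll correct that by 2 mm and lower slowly.

move_arm([
  [[0, 0, 0, 0, 0.1, -0.2, 3], [0, 0, 0, 0.5, 0, 0, 3], [0, 0, 0, 0.5, 0, 0, 3], [0, 0, 0, 0.5, 0, 0, 3], [0, 0, 0, 0.5, 0, 0, 3], [0, 0, 0, 0.5, 0, 0, 3], [0, 0, 0, 0.4, 0, 0, 3], [0, 0, 0, 0.2, 0, 0, 3], [0, 0, 0, 0, 0, 0, 3]],
])

```text
t: 28.55
tool_pos: [0.4836, 0.1542, 0.0572]
eef_rot: [-0.478, 0.522, 0.478, 0.521]
force: [-0.5, 0.4, -1.5]
finger_gap: 0.0384
```

move_arm([
  [[0, 0, 0, 0.15, 0, 0, 3], [0, 0, 0, 0.15, 0, 0, 3], [0, 0, 0, 0.1, 0, 0, 3], [0, 0, 0, 0, 0, 0, 3]],
])

```text
t: 28.95
tool_pos: [0.4837, 0.1543, 0.0535]
eef_rot: [-0.478, 0.521, 0.478, 0.521]
force: [0.5, -1.2, -0.6]
finger_gap: 0.0384
```

move_arm([
  [[0, 0, 0, 0.1, 0, 0, 3], [0, 0, 0, 0.05, 0, 0, 3], [0, 0, 0, 0, 0, 0, 3]],
])

```text
t: 29.25
tool_pos: [0.4839, 0.1544, 0.0524]
eef_rot: [-0.478, 0.521, 0.478, 0.521]
force: [-0.9, 0.8, 2.6]
finger_gap: 0.0385
```

```bash
python3 - <<'E'
from h import *
for c in ('scene','side'): look(c); find(['shaker_centre','ring_centre','bar_back'],c)
plan([.4848,.1562,.0525],-5)
E
```

```text
scene shaker_centre 0.82 [0.4825 0.1556 0.0599] [220. 174.]
scene ring_centre 0.89 [0.4854 0.1549 0.0209] [222. 186.]
scene ring_centre 0.68 [0.3885 0.3738 0.0089] [149. 174.]
scene bar_back 0.67 [0.4809 0.1195 0.0203] [229. 192.]
side shaker_centre 0.69 [0.4864 0.1569 0.0599] [232. 213.]
side ring_centre 0.88 [0.3872 0.3772 0.0059] [248. 284.]
side ring_centre 0.56 [0.4841 0.1581 0.0199] [232. 227.]
side ring_centre 0.34 [0.4888 0.2257 0.0197] [223. 239.]
side bar_back 0.78 [0.3618 0.388  0.0042] [258. 290.]
side bar_back 0.73 [0.4791 0.1191 0.0198] [238. 221.]
side bar_back 0.31 [0.4907 0.2202 0.0141] [223. 240.]
turn [0.01 0.02 0.03] shift cm [-0.01 -0.07  0.18] pos [0.484  0.1544 0.0524] F [-1.3  0.5  6. ] gap 0.0382 t 29.65
```

Board contact (+6 N) at the expected height, with the shaker centred in the ring. Release gradually and rise straight up.

move_arm([
  [[0, 0, 0, 0, 0, 0, 4.2], [0, 0, 0, 0, 0, 0, 5], [0, 0, 0, 0, 0, 0, 6], [0, 0, 0, 0, 0, 0, 7], [0, 0, 0, 0, 0, 0, 7], [0, 0, 0, 0, 0, 0, 7], [0, 0, 0, -1, 0, 0, 7], [0, 0, 0, -2, 0, 0, 7], [0, 0, 0, -3, 0, 0, 7], [0, 0, 0, -4, 0, 0, 7]],
], grip_force=10)

```text
t: 30.65
tool_pos: [0.4828, 0.1537, 0.1525]
eef_rot: [-0.477, 0.522, 0.478, 0.52]
force: [0.5, 1.1, -0.1]
finger_gap: 0.0696
```

move_arm([
  [[0, 0, 0, -4, 0, 0, 7], [0, 0, 0, -4, 0, 0, 7], [0, 0, 0, -4, 0, -2, 7], [0, 0, 0, 0, 0, -4, 7], [0, 0, 0, 0, 0, -4, 7], [0, 0, 0, 0, 0, -4, 7], [0, 0, 0, 0, 0, 0, 7], [0, 0, 0, 0, 0, 0, 7]],
])

```text
t: 31.45
tool_pos: [0.4714, 0.0141, 0.2729]
eef_rot: [-0.477, 0.521, 0.477, 0.522]
force: [0.3, -0.4, -0.1]
finger_gap: 0.0701
```

```bash
python3 - <<'E'
from h import *
ims=[]
for c in ('scene','side'):
    im=look(c); find(['shaker_centre','ring_centre','clip_centre','spice_a'],c)
    u,v=proj(c,[.485,.17,.05]).astype(int); ims.append(cv2.resize(im[v-50:v+50,u-65:u+65],(520,400),interpolation=cv2.INTER_CUBIC)[:,:,::-1])
cv2.imwrite('pics/c10.png',cv2.resize(np.hstack(ims),(800,308)))
E
```

```text
scene shaker_centre 0.62 [0.4849 0.1558 0.0601] [221. 174.]
scene ring_centre 0.73 [0.4786 0.1177 0.0204] [229. 193.]
scene ring_centre 0.71 [0.3869 0.3749 0.0066] [148. 174.]
scene ring_centre 0.6 [0.4829 0.1599 0.0211] [220. 186.]
scene clip_centre 0.9 [0.4921 0.2227 0.0256] [208. 174.]
scene clip_centre 0.71 [0.4266 0.3454 0.0073] [165. 173.]
scene spice_a 0.73 [ 0.494  -0.2423  0.0024] [347. 265.]
scene spice_a 0.63 [ 0.3696 -0.2498 -0.0018] [313. 303.]
scene spice_a 0.29 [0.4899 0.2212 0.0241] [208. 175.]
side shaker_centre 0.98 [0.4839 0.158  0.0627] [232. 212.]
side ring_centre 0.82 [0.3867 0.3752 0.0046] [248. 284.]
side ring_centre 0.59 [0.4858 0.1565 0.0198] [232. 227.]
side clip_centre 0.86 [0.4876 0.2277 0.0178] [223. 240.]
side clip_centre 0.8 [0.429  0.3365 0.0067] [234. 271.]
side spice_a 0.61 [ 0.4896 -0.242  -0.0031] [262. 183.]
side spice_a 0.58 [ 0.3705 -0.2505 -0.0018] [296. 185.]
```

```bash
python3 -c "
from rig import ctrl
print(ctrl.close_job())"
```

```text
the job is handed in; nothing more can be done
None
```

The bracket is on the post and the salt shaker is standing in its ring. I handed the job in at about 32 s of the 58 s allowed.

**Bracket:** I gripped the larger bracket by its cross bar and slid it flat on the board until the post met the back of the clip. That was an 8 N touch at the predicted place. I eased off by a commanded 2 mm before letting go. The last readings put the clip centre 2–8 mm past the post foot along the bracket. The post against the back would give 4 mm, so this agrees within the networks' accuracy.

**Shaker:** I gripped it with the jaws turned, because a half-open drawer's knob would have hit the gripper body. I set it down inside the ring; the board pushed back with about 6 N at the expected height. After release its centre read about (0.484, 0.157, 0.061) m. The ring centre reads (0.484, 0.158) m, and an upright shaker should be at z = 0.059 m.

**Spice jars:** Both read within about 3 mm of where they started.

**Checks that failed or disagreed:**
- I had used up the 12 pictures, so I could not view the final state. The last check rests on the scene and side cameras' network readings only.
- The fingers closed to 38.5 mm on the shaker, not the listed 44 mm, but they held it firmly.
- One low-ranked scene reading put the ring centre on the cross bar; I took it as a false detection.

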